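# Draw out the dust filter tray with the pull hook

## Robot

A 6-joint arm with a two-finger parallel gripper is mounted at the origin on the work surface. World frame = base frame: x ahead of the robot, y to its left, z up, the work surface at z = 0. Lengths are in m, angles in rad, forces in N, time in s.
With the tool pointing down it reaches from about 0.325 to 0.775 m from the base axis. Payload 5.5 kg.
Tool frame: the origin (TCP) lies between the finger pads; the fingertips stand 8 mm ahead of it and the grasp point (between the pads) lies 11 mm behind it (tcp_to_tips is the distance from the TCP to the fingertips, in m); z points along the fingers, y is the direction in which the jaws open and shut (so a half turn about z gives the same grasp; the last joint's range is limited). The gripper opens to 88 mm and grips with 3 to 60 N. Pads are 20 mm wide; open, the fingers measure 115 mm over their backs; the gripper's body (75 mm by 178 mm) begins 61 mm behind the grasp point.
Start: joints at [1.087, 0.091, 1.231, -0, 1.82, -0.057], TCP at [0.248, 0.546, 0.231] pointing down, gripper open.
Joint ranges: [-2.87, 2.87], [-0.86, 2.18], [0.17, 2.46], [-1.51, 4.65], [0.06, 2.69], [-2.65, 2.65]. Speed limits (rad/s): [2.57, 2.57, 3.01, 3.14, 3.14, 3.14].

## Interface

Orientations are given as a unit quaternion [w, x, y, z].
In Python, from bench import * gives the robot as it stands. Calls block until the motion is done:
- move_to(position, orientation): joint-space move of the TCP to a pose.
- move_l(position, speed=0.15, orientation=None): straight line of the TCP; orientation=None keeps the orientation; speed is the mean speed in m/s.
- movej(angles): joint-space move.
- gripper_open() and close(): open the fingers fully, or close them until they stop; the grip force is fixed at half the most.
- hold(seconds).
- inverse_kinematics(position, orientation): joint angles nearest the present ones, or None.
- state(): the state.
- get_image(name): name is "scene" or "top" or "wrist"; returns a dict with "frame" (400x640x3 uint8, blue, green, red), "depth" (400x640 float32, m along the optical axis (not along the pixel's ray), 0 where there is no reading), "camera_matrix" (3x3 intrinsics, pixels), "view" (4x4, takes a point from world to camera coordinates). Camera axes: x right, y up, looking along -z (the intrinsics and any distortion apply to the point x, -y, -z); pixel columns grow to the right and rows downward; lengths in m; the calibration is good to about 2 mm. A picture is of the moment at which its call begins.
A pose or a line that the arm cannot do raises IKError and nothing moves.
- job_done(): hands the job in, once; it reports no verdict.
The state is a dict: "time": time; "joint_pos": joint angles; "dq": joint speeds; "joint_torque": joint torques, N m; "ee_pos": TCP position; "ee_rot": TCP orientation; "ft_force": force on the tool from outside, world axes, zero at the start; "moment": the same for the moment, N m; "finger_gap": finger opening in m.
Only numpy, scipy, OpenCV 4.12 (cv2) and the standard library are available. Lean on these libraries where they do the work, as an engineer would, in place of code of your own. Each camera call takes 0.05 s, during which the arm holds its last target. There are 200 camera calls.

## Task

Take the orange-handled pull hook from its stand, put its foot down through the finger hole of the filter tray and, with the hook alone (never the gripper on the tray), draw the tray out until it comes up against its hidden stop; prove that it is fully out by keeping a steady pull of about 12 N on the stop for a second, and never load the hook against the tray with more than 25 N. Then unhook and put the hook back upright in its stand, collar down on the mouth, leaving the tray drawn out and the can, the sanding block and the polishing puck where they are.

Things in the scene. Friction and masses are not known exactly. Their poses are not given: they have to be found in the camera images.
- filter_box: low green bench filter box with a wooden top, 250 deep (x) x 220 wide (y) x 110 high, fixed to the bench. Origin at bench level in the middle of its front face; the box lies on its +x side, its front faces its own -x, z up. The tray comes out along its -x.
- tray: grey tray sliding in the box; front plate 202 wide, up to 92 high. Origin at bench level in the middle of its front; minus its x in the box's frame is how far it is out (starts 0 to 50). Slides along the box's -x to a hard, unseen stop 80 to 115 out, different each time: it must be felt. About 3 N keeps it moving slowly (under 30 mm/s); it stays where it is left.
- finger_hole (a point): centre of the finger hole, on the lip's upper face, 60 mm above the bench; moves with the tray, x -38 in its frame; axes parallel to the box's. The hole is a rectangle 34 (x) x 26 (y) through the yellow lip, which is 70 wide, 5 thick and sticks out level from the tray's front; the rim beyond the hole is 11 wide. Free space of 55 below the lip.
- hook_grip (a point): middle of the hook's upright orange handle, a square bar 22 x 22, 60 tall (grip it from above on opposite flat faces; closing along the hook's x, in line with the pull, it cannot turn in the grip). The hook weighs 0.11 to 0.18 kg. z up; the hook's foot points along its -x. Below the handle, a steel collar 42 across and 5 thick, its underside 35 below this point.
- hook_foot (a point): the bend at the bottom of the hook's steel shank: 93 below hook_grip, on the axis of handle and shank, 58 below the collar's underside. Shank and foot are a round rod 8 thick; the foot goes level from here along the hook's -x, its tip 17 from here; the lowest metal is 4 below here. Axes as hook_grip.
- stand: dark steel stand fixed to the bench: a block 75 high with an upright well 36 (x) x 24 (y), walls 12 thick, on a base plate 100 (x) x 80 (y) x 6. z up. Origin at bench level under the place of the hook's shank: seen from it the well reaches 24 to -x (room for the foot), 12 to +x, 12 to either side. The hook hangs in the well, foot down and pointing to the stand's -x, its collar lying on the mouth.
- stand_mouth (a point): point on the stand's top, 75 above the bench and straight above its origin. The centre of the collar's underside lies here when the hook is in its stand.
- can: black standing can, 52 across, 150 tall, loose; origin under its centre. Leave alone.
- block: wooden sanding block with a red face below, 100 (x) x 55 x 29 high, loose; origin under its centre. Leave alone.
- puck: blue polishing puck, 80 across, 30 high with its knob, loose; origin under its centre. Leave alone.
Not all that is in view belongs to the job. Leave any blue look-alike of the part that bears hook_grip alone. Several things have the shape of the stand; the one meant has the colours described above.

How it is judged:
By the outcome, as a careful person would: the job done as asked, in the order asked, and still so for the second after the job is handed in, with the robot touching nothing.
It also fails if it takes over 64 s, if anything falls off the work surface, if the arm or the gripper's body presses on something with over 40 N, if the wrist force passes 120 N, or if a joint passes its speed limit or range.

## Working session

There is one attempt and no reset: what is moved stays moved. The work goes in short steps, each a Python script; the robot and the scene stay as the last script left them, time stands still between calls to the robot, and variables do not carry over. Pictures are saved under pics/ and viewed, on a budget of 10 in all, crops included, one or two more only if the job needs it, and the job is handed in when it is done.

```bash
ls; mkdir -p pics; python3 - <<'E'
from bench import *
import cv2,numpy as np,pickle
d={}
for n in ("scene","top"):
    d[n]=get_image(n); cv2.imwrite(f"pics/{n}0.png",d[n]["frame"])
    print(n,d[n]["camera_matrix"],d[n]["view"],(d[n]["depth"]>0).mean(),[k for k in d[n]])
pickle.dump(d,open("d0.pkl","wb")); print(state())
E
```

```text
pics
scene [[503.22874255   0.         317.33157773]
 [  0.         503.22874255 197.24721817]
 [  0.           0.           1.        ]] [[ 0.88170901  0.4714718  -0.01742336 -0.40956468]
 [-0.26312802  0.522063    0.81130381  0.06563212]
 [ 0.39160296 -0.7107493   0.58436509 -1.74181597]
 [ 0.          0.          0.          1.        ]] 0.982015625 ['frame', 'depth', 'camera_matrix', 'view']
top [[462.08687808   0.         309.52287296]
 [  0.         462.08687808 196.61684385]
 [  0.           0.           1.        ]] [[ 1.63236514e-02 -9.99866131e-01  1.12191420e-03 -4.96810422e-02]
 [ 9.93937364e-01  1.63488563e-02  1.08725489e-01 -5.08495833e-01]
 [-1.08729276e-01 -6.59684535e-04  9.94071179e-01 -1.15230927e+00]
 [ 0.00000000e+00  0.00000000e+00  0.00000000e+00  1.00000000e+00]] 0.9960078125 ['frame', 'depth', 'camera_matrix', 'view']
{'time': 0.1, 'joint_pos': array([ 1.08728565e+00,  9.17808512e-02,  1.23174796e+00, -5.48560729e-07,
        1.81979087e+00, -5.66472141e-02]), 'dq': array([ 0.00018557, -0.00293994, -0.0033692 ,  0.00026742, -0.00027121,
       -0.00074137]), 'joint_torque': array([ 2.30252124e-03, -4.47855127e+01, -4.07570171e+01,  7.00416835e-02,
        2.84100889e-02, -1.19309038e-04]), 'ee_pos': array([0.24826928, 0.54595585, 0.22963145]), 'ee_rot': array([-2.30135601e-04,  2.11814992e-01,  9.77309400e-01, -8.32281740e-04]), 'ft_force': array([-0.85205213, -0.04541461,  0.13741625]), 'moment': array([-0.00605965,  0.04109865, -0.02424245]), 'finger_gap': 0.08783720341577883}
```

View pics/scene0.png

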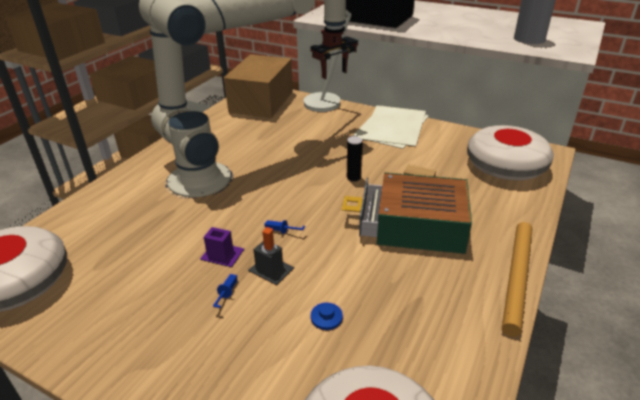

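View pics/top0.png

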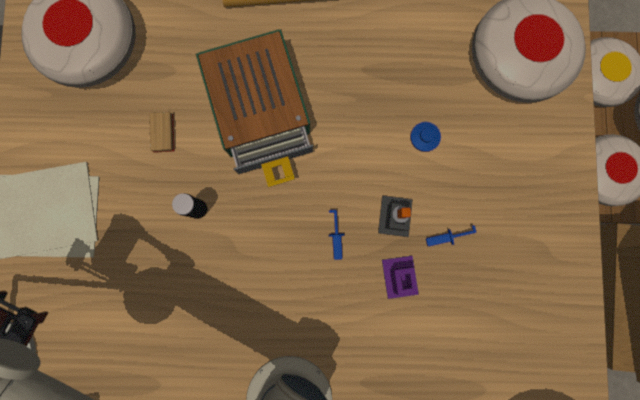

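The scene view shows the orange-handled hook in its dark stand at about (268,250), and the yellow lip at (352,203). In the top view the stand is at (396,216), the lip hole at (278,172), and the box top around (262,95). The blue hooks and the purple stand are decoys.

```bash
cat > h.py <<'E'
import cv2,numpy as np
def pts(im):
    K=im["camera_matrix"];V=np.array(im["view"]);D=im["depth"]
    v,u=np.mgrid[:D.shape[0],:D.shape[1]]
    x=(u-K[0,2])/K[0,0]*D;y=(v-K[1,2])/K[1,1]*D
    pc=np.stack([x,-y,-D],-1)
    return (pc-V[:3,3])@V[:3,:3]
def ray(im,uv,z):
    K=im["camera_matrix"];V=np.array(im["view"]);R=V[:3,:3];c=-R.T@V[:3,3]
    uv=np.atleast_2d(np.asarray(uv,float))
    d=np.stack([(uv[:,0]-K[0,2])/K[0,0],-(uv[:,1]-K[1,2])/K[1,1],-np.ones(len(uv))],-1)@R
    return c+d*((z-c[2])/d[:,2])[:,None]
def rect(P):
    (c,s,a)=cv2.minAreaRect((P[:,:2]*1000).astype(np.float32)); return np.round(c,1),np.round(s,1),round(a,1)
def big(m):
    n,l,s,c=cv2.connectedComponentsWithStats(m.astype(np.uint8)); return l==1+np.argmax(s[1:,4])
E
python3 - <<'E'
import pickle;from h import *
d=pickle.load(open("d0.pkl","rb"))
for n in ("top","scene"):
    im=d[n];P=pts(im);H=cv2.cvtColor(im["frame"],cv2.COLOR_BGR2HSV).astype(int);h,s,v=H[...,0],H[...,1],H[...,2]
    print(n,"bench z",np.median(P[250:300,450:550,2]) if n=="top" else '')
    ye=big((h>20)&(h<32)&(s>180)&(v>100)&(abs(P[...,2]-.06)<.02))
    q=ray(im,np.argwhere(ye)[:,::-1],.06);print(" lip",ye.sum(),rect(q),np.median(P[ye][:,2]))
    og=big((h<14)&(s>170)&(v>110)&(abs(P[...,2]-.14)<.06)&(P[...,1]<.0))
    z=P[og];print(" orange",og.sum(),np.argwhere(og).mean(0)[::-1],z.mean(0),z.min(0),z.max(0))
    if n=="top":
        top=z[z[:,2]>z[:,2].max()-.01];print(" handletop",len(top),rect(ray(im,np.argwhere(og)[:,::-1][z[:,2]>z[:,2].max()-.01],.17)))
        bt=big((abs(P[...,2]-.11)<.006)&(P[...,0]>.4)&(P[...,1]>-.1));print(" boxtop",bt.sum(),rect(ray(im,np.argwhere(bt)[:,::-1],.11)),np.median(P[bt][:,2]))
        st=big((s<90)&(v<90)&(P[...,1]<-.1)&(P[...,1]>-.35)&(P[...,2]<.02)&(P[...,0]>.35)&(P[...,0]<.65))
        print(" base",st.sum(),rect(ray(im,np.argwhere(st)[:,::-1],.006)))
        sb=(abs(P[...,2]-.075)<.008)&(P[...,1]<-.1)&(P[...,1]>-.35)&(P[...,0]>.45)&(P[...,0]<.6);sb=big(sb)
        print(" blocktop",sb.sum(),rect(ray(im,np.argwhere(sb)[:,::-1],.075)))
t=d["top"]["frame"]
a=cv2.resize(t[180:250,360:430],(560,560),interpolation=cv2.INTER_CUBIC)
cv2.imwrite("pics/c1.png",a)
from bench import *
print(inverse_kinematics([.5,-.25,.3],[0,.7071,.7071,0]))
E
```

```text
top bench z -0.0004286416750433215
 lip 505 (array([568.4,  39.2]), array([59.7, 69.3]), 17.8) 0.060619760949274265
 orange 1642 [538.64859927  37.73447016] [ 0.9014537  -0.59765647  0.11571271] [ 0.84393483 -0.65869965  0.10862111] [ 0.96217798 -0.53827137  0.12223599]
 handletop 1568 (array([ 876.2, -570.5]), array([109.8, 112.6]), 1.0)
 boxtop 8872 (array([764.8, 103. ]), array([252.7, 219.8]), 17.9) 0.11112872181867267
 base 546 (array([ 465., -263.]), array([77.9, 98. ]), 83.8)
 blocktop 191 (array([ 468.5, -263.4]), array([49.2, 42.3]), 83.8)
scene bench z 
 lip 107 (array([565.6,  31.5]), array([49.9, 60.4]), 17.9) 0.057511469752222134
 orange 523 [ 10.19502868 247.21414914] [-0.10395567 -0.60068318  0.11457639] [-0.16458985 -0.65140842  0.1093461 ] [-0.05952335 -0.56289093  0.1203405 ]
[-5.24506219e-01  5.96582441e-03  1.19495478e+00 -4.44089210e-16
  1.94067205e+00 -5.24506219e-01]
```

View pics/c1.png

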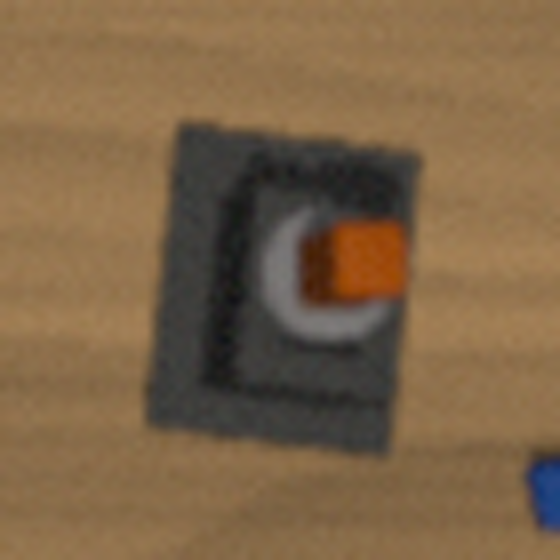

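```bash
cat >> h.py <<'E'
from scipy.spatial.transform import Rotation as Ro
def quat(deg):
    c,s=np.cos(np.radians(deg)),np.sin(np.radians(deg))
    q=Ro.from_matrix(np.array([[-s,c,0],[c,s,0],[0,0,-1]])).as_quat(); return q[[3,0,1,2]]
# rows of matrix: columns are tool x=(-s,c,0), y=(c,s,0), z=(0,0,-1)
E
python3 - <<'E'
import pickle;from h import *;from bench import *
d=pickle.load(open("d0.pkl","rb"))
im=d["top"];H=cv2.cvtColor(im["frame"],cv2.COLOR_BGR2HSV).astype(int);h,s,v=H[...,0],H[...,1],H[...,2]
P=pts(im);m=(h<14)&(s>190)&(v>150);m[:200]=0;m[230:]=0;m[:,:385]=0;m[:,420:]=0
q=ray(im,np.argwhere(m)[:,::-1],.14);print("handle top",m.sum(),rect(q),q.mean(0),np.median(P[m][:,2]))
c=ray(im,[[401.2,213.8]],.08);print("collar",c)
m=(h>20)&(h<32)&(s>180)&(v>100);m[:150]=0;m[200:]=0;m[:,:255]=0;m[:,305:]=0
cs,hi=cv2.findContours(m.astype(np.uint8),cv2.RETR_CCOMP,cv2.CHAIN_APPROX_NONE)
for k,cc in enumerate(cs):
    if len(cc)>8: print("contour",hi[0][k][3],rect(ray(im,cc[:,0],.06)))
move_to([.471,-.263,.26],quat(-6.2));w=get_image("wrist");pickle.dump(w,open("w1.pkl","wb"))
cv2.imwrite("pics/w1.png",w["frame"]);print(state()["time"],state()["joint_pos"],state()["ee_rot"],quat(-6.2))
E
```

```text
handle top 46 (array([ 465., -264.]), array([13.8, 14.1]), 89.7) [ 0.46495149 -0.26371694  0.14      ] 0.14014742073217407
collar [[ 0.46518153 -0.26487151  0.08      ]]
contour -1 (array([568.4,  39.2]), array([59.7, 69.3]), 17.8)
contour 0 (array([566. ,  38.3]), array([39.9, 31.4]), 15.3)
3.1 [-5.71145700e-01 -6.39514431e-02  1.33511428e+00  1.43471765e-04
  1.87046892e+00 -4.64088718e-01] [-3.69919600e-05  7.43912120e-01  6.68277452e-01  6.09227371e-05] [0.         0.74431155 0.66783256 0.        ]
```

View pics/w1.png

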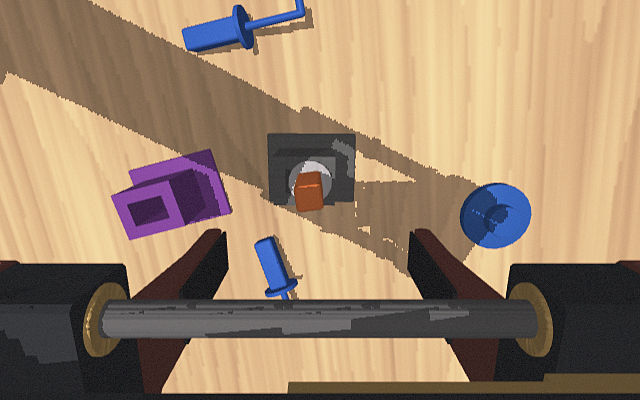

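The wrist view shows the stand at (311,170), the collar at (310,178) and the orange handle at (309,190). The purple stand is at (170,195) and image right is roughly world +x. Next I'll measure the block offset, to settle which way the foot points, and the yaw.

```bash
python3 - <<'E'
import pickle;from h import *
im=pickle.load(open("w1.pkl","rb"));P=pts(im);H=cv2.cvtColor(im["frame"],cv2.COLOR_BGR2HSV).astype(int);h,s,v=H[...,0],H[...,1],H[...,2]
R=np.zeros(h.shape,bool);R[125:222,255:365]=1
for nm,z0,m in (("handletop",.14,(s>120)&(P[...,2]>.132)&(h<14)),("handle",.11,(s>120)&(P[...,2]>.085)&(h<14)),("collar",.08,(abs(P[...,2]-.08)<.0035)),("blocktop",.075,(P[...,2]>.068)&(P[...,2]<.0775)),("block+",.075,(P[...,2]>.066)&(P[...,2]<.084)),("base",.006,(P[...,2]<.01)&(P[...,2]>.003))):
    m=m&R; q=P[m]; print(nm,m.sum(),rect(q),np.round(np.median(q,0)*1e3,1))
g=(np.nan_to_num(P[125:222,255:365,2])*1500).clip(0,255).astype(np.uint8)
a=cv2.resize(im["frame"][125:222,255:365],None,fx=6,fy=6,interpolation=cv2.INTER_NEAREST)
cv2.imwrite("pics/c2.png",a)
E
```

```text
handletop 752 (array([ 464.7, -234. ]), array([83.2, 22.7]), 87.0) [ 463.1 -263.1  140.1]
handle 1014 (array([ 464.7, -234. ]), array([83.2, 22.7]), 87.0) [ 463.4 -259.8  139.7]
collar 771 (array([ 456.6, -262.7]), array([46.2, 58.8]), 84.0) [ 465.4 -255.    80.3]
blocktop 1453 (array([ 456.8, -263.6]), array([48.3, 60.1]), 83.7) [ 442.2 -254.4   75.4]
block+ 2123 (array([ 456.8, -263.6]), array([48.3, 60.1]), 83.7) [ 452.1 -254.9   75.9]
base 2630 (array([ 455.1, -275. ]), array([107.6, 112.8]), 82.5) [ 490.3 -242.4    6.3]
```

View pics/c2.png

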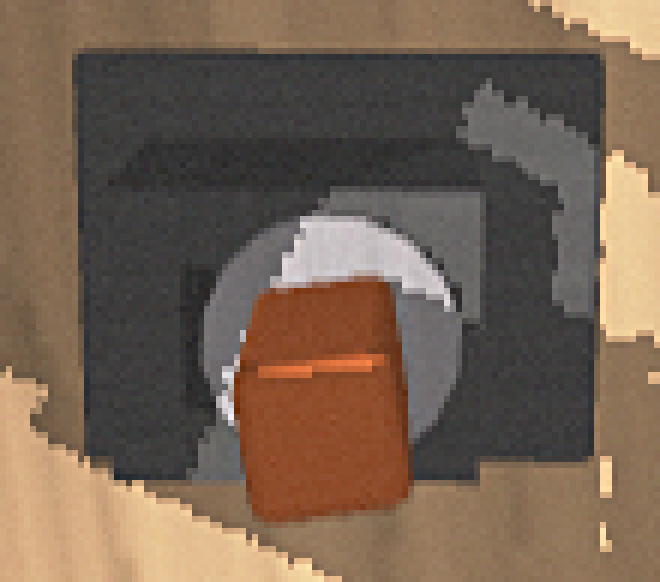

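```bash
python3 - <<'E'
import pickle;from h import *
im=pickle.load(open("w1.pkl","rb"))
c=np.array([(257,372),(385,357),(410,492),(262,520)])/6+[255,125]-.4
q=ray(im,c,.14)*1e3;print(q,q.mean(0));e=np.diff(np.vstack([q,q[:1]]),axis=0);print(np.linalg.norm(e,axis=1),np.degrees(np.arctan2(e[:,1],e[:,0])))
c=np.array([[203,335],[463,335],[330,215]])/6+[255,125]-.4
print(ray(im,c,.08)*1e3)
E
```

```text
[[ 455.55512364 -254.56247556  140.        ]
 [ 472.39794016 -254.32637656  140.        ]
 [ 473.77723419 -272.90457055  140.        ]
 [ 453.80202834 -274.69172819  140.        ]] [ 463.88308158 -264.12128771  140.        ]
[16.84447123 18.62932483 20.05499392 20.20544863] [   0.80310738  -85.75400034 -174.887428     85.02255971]
[[ 442.82086799 -261.11926425   80.        ]
 [ 483.80501913 -265.45701877   80.        ]
 [ 464.96721583 -244.20363546   80.        ]]
```

```bash
python3 - <<'E'
from h import *;from bench import *
q=quat(-2.5)
move_to([.464,-.2642,.17],q);move_l([.464,-.2642,.099],.1)
close();s=state();print(s["time"],s["finger_gap"],s["ft_force"],s["ee_pos"])
move_l([.464,-.2642,.190],.12);s=state();print(s["time"],s["finger_gap"],s["ft_force"],s["moment"],s["ee_pos"])
a=np.radians(17.9);ux=np.array([np.cos(a),np.sin(a)])
p=np.array([.5663,.0388])+.0065*ux
move_to([*p,.190],quat(17.9));s=state();print(s["time"],s["ee_pos"],s["joint_pos"],s["ft_force"])
for n in("scene","top"):
    import pickle;im=get_image(n);pickle.dump(im,open(n+"2.pkl","wb"));cv2.imwrite(f"pics/{n}2.png",im["frame"])
t=cv2.imread("pics/scene2.png")[130:270,270:480];u=cv2.imread("pics/top2.png")[110:230,200:380]
cv2.imwrite("pics/c3.png",np.vstack([cv2.resize(t,(480,320)),cv2.resize(u,(480,280))]))
E
```

```text
5.4333 0.021965881636752768 [-0.32405223 -0.46442368  0.21361458] [ 0.4639805  -0.2641688   0.09895309]
6.3417 0.02172996989358857 [-0.46284177 -0.62057628 -2.15452913] [ 0.01934962  0.07932822 -0.00180531] [ 0.46369417 -0.26398205  0.18889133]
7.5667 [0.57240203 0.03972402 0.18980309] [ 1.03763818e-02  1.62769353e-02  1.38026569e+00 -6.46944893e-04
  1.74541084e+00 -3.00740403e-01] [-0.91833773  0.34174088 -0.90741175]
```

View pics/c3.png

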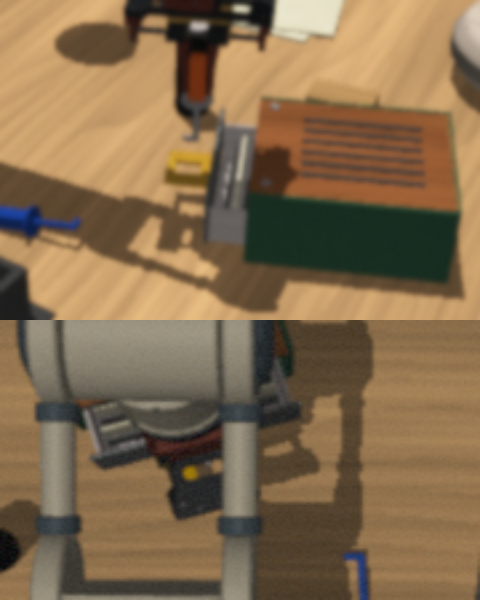

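The hook is held, gap 22 mm, with its foot pointing outwards above the yellow lip at about (193,135) in the upper crop. Next I'll lower it with force checks.

```bash
python3 - <<'E'
from h import *;from bench import *
import pickle
hold(.2);f0=state()["ft_force"].copy();p=state()["ee_pos"];t=np.array([.5663,.0388])+.0065*np.array([np.cos(np.radians(17.9)),np.sin(np.radians(17.9))])
print(f0)
for z in (.165,.155,.147,.142,.137,.132,.126,.120):
    move_l([*t,z],.06);f=state()["ft_force"]-f0
    print(z,np.round(f,1))
    if np.linalg.norm(f)>4: print("CONTACT");break
s=state();print(s["time"],s["ee_pos"])
im=get_image("scene");cv2.imwrite("pics/s3.png",cv2.resize(im["frame"][150:250,320:420],(600,600),interpolation=cv2.INTER_CUBIC))
E
```

```text
[ 0.23449696  0.09761534 -1.59419939]
0.165 [0.4 0.8 0.4]
0.155 [-0.2 -0.2 -0.4]
0.147 [-0.8  0.1  0.8]
0.142 [0.4 0.3 0.1]
0.137 [-0.8 -0.4  0.4]
0.132 [-0.8 -0.3  0.1]
0.126 [-0.9 -0.5  0.2]
0.12 [-0.1 -1.3 -0.1]
10.2833 [0.57216463 0.0407883  0.11932543]
```

View pics/s3.png

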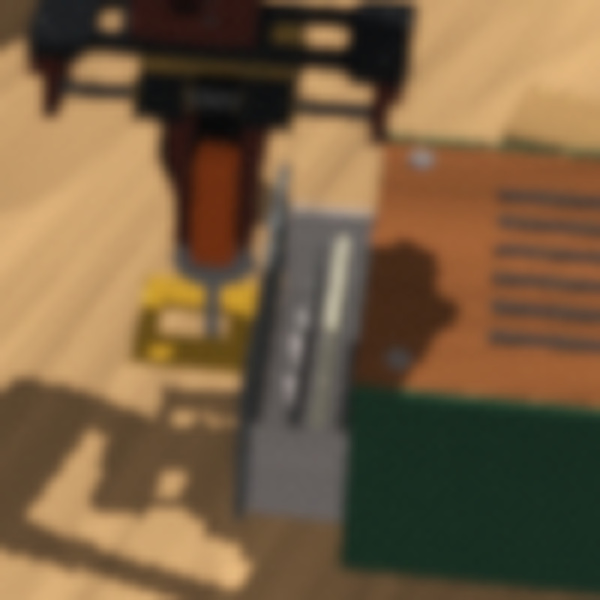

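The shank stands in the hole, at about (213,320) in the crop. Now I'll do the force-guided pull.

```bash
python3 - <<'E'
from h import *;from bench import *
a=np.radians(17.9);u=np.array([np.cos(a),np.sin(a)]);t=np.array([.5663,.0388])+.0065*u
def F(n=4,dt=.02):
    r=[]
    for _ in range(n): hold(dt);r.append(state()["ft_force"])
    return np.mean(r,0)
f0=F(5);print("f0",f0,state()["time"])
go=lambda d,v:move_l([*(t-d*u),.120],v)
pull=lambda f:float((f-f0)[:2]@u)   # tray resists along +x
log=[];go(.016,.05);d=.016;step=.002
while d<.105:
    d+=step;go(d,.02);f=pull(state()["ft_force"]);log.append((round(d*1e3,1),round(f,1),round(state()["time"],2)))
    if d>.046: step=.0005
    if f>7:
        f=pull(F());log.append(("chk",round(f,1)))
        if f>6: break
print(log);s=state();print("d",d,"f",pull(F()),np.round(s["ft_force"]-f0,1),s["ee_pos"],s["time"])
np.save("pull.npy",np.r_[d,f0])
E
```

```text
f0 [-0.0634312   0.07207133 -1.0327997 ] 10.4167
[(18.0, -0.1, 11.13), (20.0, -0.4, 11.38), (22.0, -1.1, 11.63), (24.0, 2.4, 11.88), (26.0, 3.3, 12.13), (28.0, 2.0, 12.38), (30.0, 2.1, 12.63), (32.0, 2.2, 12.88), (34.0, 2.5, 13.13), (36.0, 2.7, 13.38), (38.0, 2.7, 13.63), (40.0, 2.5, 13.88), (42.0, 2.0, 14.13), (44.0, 1.9, 14.38), (46.0, 1.8, 14.63), (46.5, 2.4, 14.88), (47.0, 2.2, 15.13), (47.5, 3.5, 15.38), (48.0, 1.9, 15.63), (48.5, 2.4, 15.88), (49.0, 3.4, 16.13), (49.5, 3.2, 16.38), (50.0, 3.5, 16.63), (50.5, 2.4, 16.88), (51.0, 2.8, 17.13), (51.5, 2.7, 17.38), (52.0, 3.0, 17.63), (52.5, 2.9, 17.88), (53.0, 2.8, 18.13), (53.5, 2.7, 18.38), (54.0, 2.2, 18.63), (54.5, 2.8, 18.88), (55.0, 3.1, 19.13), (55.5, 2.2, 19.38), (56.0, 2.9, 19.63), (56.5, 2.0, 19.88), (57.0, 2.6, 20.13), (57.5, 2.7, 20.38), (58.0, 3.4, 20.63), (58.5, 3.0, 20.88), (59.0, 1.9, 21.13), (59.5, 3.4, 21.38), (60.0, 2.1, 21.63), (60.5, 3.1, 21.88), (61.0, 3.0, 22.13), (61.5, 2.6, 22.38), (62.0, 2.8, 22.63), (62.5, 2.2, 22.88), (63.0, 3.1, 23.13), (63.5, 3.0, 23.38), (64.0, 2.3, 23.63), (64.5, 2.4, 23.88), (65.0, 
[... 446 characters left out ...]
9.63), (76.5, 3.4, 29.88), (77.0, 3.4, 30.13), (77.5, 2.6, 30.38), (78.0, 2.5, 30.63), (78.5, 3.9, 30.88), (79.0, 2.3, 31.13), (79.5, 2.8, 31.38), (80.0, 3.2, 31.63), (80.5, 3.4, 31.88), (81.0, 2.5, 32.13), (81.5, 2.6, 32.38), (82.0, 2.2, 32.63), (82.5, 2.1, 32.88), (83.0, 3.3, 33.13), (83.5, 2.6, 33.38), (84.0, 2.5, 33.63), (84.5, 3.7, 33.88), (85.0, 3.3, 34.13), (85.5, 2.7, 34.38), (86.0, 2.5, 34.63), (86.5, 3.0, 34.88), (87.0, 3.1, 35.13), (87.5, 3.2, 35.38), (88.0, 2.8, 35.63), (88.5, 2.9, 35.88), (89.0, 2.2, 36.13), (89.5, 4.6, 36.38), (90.0, 5.3, 36.63), (90.5, 7.5, 36.88), ('chk', 6.6)]
d 0.09050000000000007 f 6.867694378885277 [ 7.1  2.5 -2.6] [0.48718055 0.01325057 0.12011501] 36.95
```

```bash
python3 - <<'E'
from h import *;from bench import *
a=np.radians(17.9);u=np.array([np.cos(a),np.sin(a)]);t=np.array([.5663,.0388])+.0065*u
d,*f0=np.load("pull.npy");f0=np.array(f0)
def F(n=4,dt=.02):
    r=[]
    for _ in range(n): hold(dt);r.append(state()["ft_force"])
    return np.mean(r,0)
go=lambda d,v:move_l([*(t-d*u),.120],v)
pull=lambda f:float((f-f0)[:2]@u)
f=pull(F(2));
for k in range(8):
    if f>11.5: break
    st=np.clip((12.2-f)/4.5*1e-3,.0002,.0008)
    d+=st;go(d,.02);f=pull(F(3));print(round(d*1e3,2),round(f,2),state()["time"])
g=[]
for _ in range(26): hold(.05);g.append(round(pull(state()["ft_force"]),1))
print(g,np.mean(g),state()["time"],state()["finger_gap"]);np.save("pull.npy",np.r_[d,f0])
E
```

```text
91.3 9.7 37.35
91.85 10.66 37.65
92.2 12.09 37.95
[11.0, 11.5, 12.6, 11.7, 10.7, 11.1, 12.2, 12.2, 10.9, 10.6, 10.3, 12.0, 11.3, 11.6, 12.0, 11.5, 10.7, 12.6, 11.3, 12.0, 10.3, 12.1, 11.0, 12.2, 11.3, 11.1] 11.453846153846154 39.25 0.022266556078507214
```

```bash
python3 - <<'E'
from h import *;from bench import *
a=np.radians(17.9);u=np.array([np.cos(a),np.sin(a)]);t=np.array([.5663,.0388])+.0065*u
d,*f0=np.load("pull.npy");f0=np.array(f0)
pull=lambda f:float((f-f0)[:2]@u)
move_l([*(t-(d+.00015)*u),.120],.02);g=[]
for _ in range(24): hold(.05);g.append(pull(state()["ft_force"]))
print(np.mean(g),min(g),max(g),state()["time"])
p=t-.0698*u
move_l([*p,.120],.03);f=state()["ft_force"]-f0;print("free",np.round(f,1),state()["time"])
ok=np.linalg.norm(f)<3.5
if ok:
  for z in (.135,.150,.190):
    move_l([*p,z],.07);f=state()["ft_force"]-f0;print(z,np.round(f,1),state()["time"])
    if np.linalg.norm(f)>4: print("CONTACT");ok=False;break
if ok:
  move_to([.464,-.2642,.190],quat(-6.2));hold(.15);s=state();print(s["time"],s["ee_pos"],s["finger_gap"])
  im=get_image("wrist");cv2.imwrite("pics/w4.png",im["frame"])
  import pickle;pickle.dump([get_image("scene"),get_image("top"),im],open("d4.pkl","wb"))
E
```

```text
12.083625497777362 11.176299740800712 13.35307953567995 40.7
free [-0.4 -0.1 -0.4] 41.6
0.135 [ 0.7 -0.5 -0.9] 41.9667
0.15 [0.2 0.3 0. ] 42.3333
0.19 [ 0.6  0.  -0.8] 43.0583
44.3167 [ 0.46460475 -0.26292541  0.19010576] 0.0221248018601313
```

View pics/w4.png

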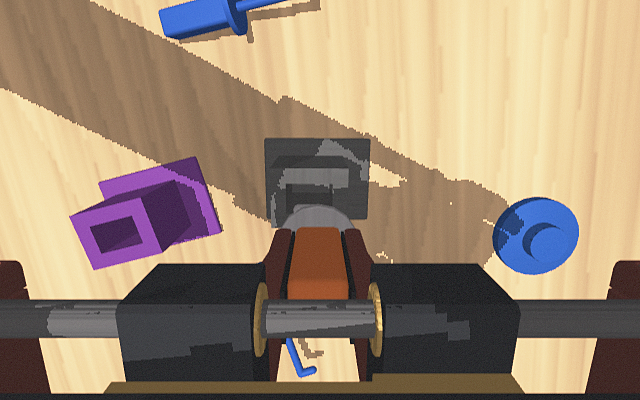

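The wrist view shows the hook still held, with its collar at (318,215), above the stand's open well at (310,195). Now I'll lower it with force checks.

```bash
python3 - <<'E'
from h import *;from bench import *
x,y=.4635,-.2642
hold(.1);f0=np.mean([(hold(.02),state()["ft_force"])[1] for _ in range(4)],0)
ok=True
for z in (.170,.158,.148,.130,.115,.105,.102):
    move_l([x,y,z],.08);f=state()["ft_force"]-f0;print(z,np.round(f,1))
    if np.linalg.norm(f)>5: print("CONTACT");ok=False;break
if ok:
  for z in (.1005,.0995,.099,.0985,.098,.0975):
    move_l([x,y,z],.03);hold(.05);f=state()["ft_force"]-f0;print(z,np.round(f,1))
    if f[2]>2.5: break
  print(state()["time"],state()["ee_pos"])
  gripper_open();hold(.1);print(state()["finger_gap"],state()["time"])
  move_l([x,y,.175],.12);move_l([x,y,.26],.2)
  im=[get_image(n) for n in("scene","top","wrist")];print(state()["time"])
  import pickle;pickle.dump(im,open("d5.pkl","wb"))
  cv2.imwrite("pics/f5.png",np.vstack([cv2.resize(im[2]["frame"][100:260,200:440],(480,320)),cv2.resize(im[0]["frame"][130:310,190:490],(480,280))]))
E
```

```text
0.17 [ 0.5 -0.9  0.3]
0.158 [ 0.8 -0.7 -0.1]
0.148 [-0.5  0.   1.7]
0.13 [ 1.3 -0.2  0.6]
0.115 [ 0.4 -0.   0.2]
0.105 [-0.2 -0.9 -0.2]
0.102 [-0.2 -0.6  0.3]
0.1005 [-0.4  0.5  0.4]
0.0995 [-0.6 -0.2  0.6]
0.099 [-0.3 -0.8  0.8]
0.0985 [-2.8  0.9  3.8]
48.0417 [ 0.46354348 -0.26418868  0.09897374]
0.08786444903729917 49.2417
50.75
```

```bash
[ -f d5.pkl ] && python3 - <<'E'
import pickle;from h import *
d5=pickle.load(open("d5.pkl","rb"));d0=pickle.load(open("d0.pkl","rb"))
for nm,im in (("t0",d0["top"]),("t5",d5[1]),("s0",d0["scene"]),("s5",d5[0])):
    H=cv2.cvtColor(im["frame"],cv2.COLOR_BGR2HSV).astype(int);h,s,v=H[...,0],H[...,1],H[...,2];P=pts(im)
    m=big((h>20)&(h<32)&(s>180)&(v>90)&(abs(P[...,2]-.06)<.02));print(nm,"lip",m.sum(),rect(ray(im,np.argwhere(m)[:,::-1],.06)))
    m=(h>105)&(h<125)&(s>150)&(P[...,0]>.58)&(P[...,0]<.72)&(P[...,1]<-.25)&(P[...,1]>-.4);print(nm,"puck",m.sum(),P[m].mean(0).round(4))
    m=(P[...,2]>.13)&(P[...,2]<.16)&(P[...,0]>.4)&(P[...,0]<.62)&(P[...,1]>.15)&(P[...,1]<.32);print(nm,"can",m.sum(),P[m].mean(0).round(4))
    m=(abs(P[...,2]-.029)<.005)&(P[...,0]>.58)&(P[...,0]<.72)&(P[...,1]>.24)&(P[...,1]<.36);print(nm,"block",m.sum(),P[m].mean(0).round(4))
im=d5[2];P=pts(im);H=cv2.cvtColor(im["frame"],cv2.COLOR_BGR2HSV).astype(int)
r=(P[...,0]>.42)&(P[...,0]<.51)&(P[...,1]>-.30)&(P[...,1]<-.22)
m=r&(H[...,0]<14)&(H[...,1]>120)&(P[...,2]>.12);print("handle top",m.sum(),np.median(P[m],0),np.percentile(P[m][:,2],[5,95]))
m=r&(abs(P[...,2]-.08)<.0025)&(H[...,1]<60)&(H[...,2]>80);print("collar",m.sum(),np.median(P[m],0),P[m].std(0))
E
```

```text
t0 lip 505 (array([568.4,  39.2]), array([59.7, 69.3]), 17.8)
t0 puck 633 [ 0.6735 -0.3407  0.0182]
t0 can 414 [0.4747 0.2461 0.1488]
t0 block 528 [0.6706 0.3401 0.0298]
t5 lip 513 (array([504.7,  18.6]), array([59.7, 69.2]), 17.5)
t5 puck 626 [ 0.6737 -0.3408  0.0183]
t5 can 423 [0.4746 0.2458 0.1487]
t5 block 527 [0.6708 0.34   0.0301]
s0 lip 107 (array([565.6,  31.5]), array([49.9, 60.4]), 17.9)
s0 puck 610 [ 0.6796 -0.356   0.0163]
s0 can 156 [0.4788 0.2378 0.1429]
s0 block 157 [0.6703 0.3389 0.0269]
s5 lip 108 (array([501.4,  11. ]), array([47.4, 61. ]), 17.9)
s5 puck 612 [ 0.6794 -0.356   0.0163]
s5 can 158 [0.4782 0.2375 0.1428]
s5 block 156 [0.6679 0.3385 0.0268]
handle top 1305 [ 0.46872789 -0.2637729   0.14067602] [0.1306113  0.33069946]
collar 671 [ 0.46469913 -0.25596667  0.08036855] [0.01304289 0.00912222 0.00075036]
```

View pics/f5.png

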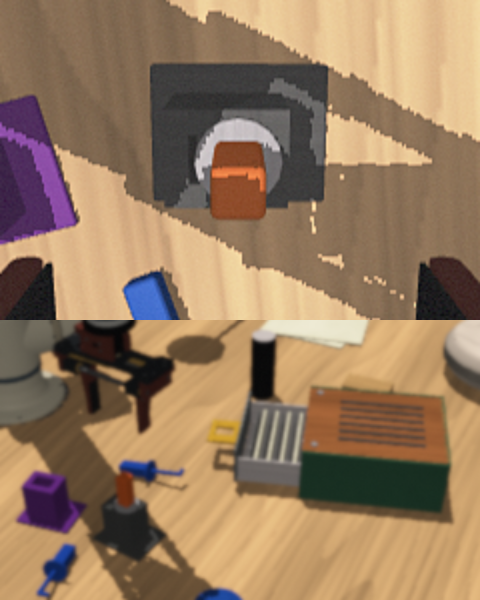

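The last picture shows the hook upright in its stand with the collar flat on the mouth, the tray drawn out, and the gripper clear.

```bash
python3 -c "
from bench import *
job_done();print(state()['time'])"
```

```text
the job is handed in; nothing more can be done
the job is handed in; nothing more can be done
```

The tray is drawn out to its stop and the hook is back upright in its stand. The job was handed in at about 51 s of the 64 s allowed. No verdict was reported.

- **Pull:** I put the hook's foot down through the finger hole and drew the tray out against about 3 N. The stop came about 67 mm further on, with the tray about 112 mm out. I held 11.5 N on the stop for 1.3 s, then 12.1 N for 1.2 s. The highest pull I read was 13.4 N, though I read the force between steps rather than continuously.
- **Return:** I unhooked with no force above sensor noise and lowered the hook into the stand until the collar seated at about 4 N. I then opened the gripper and backed off.

**Last checks:**
- The collar's top is at z = 80.4 mm, where 80 is right, and the handle's top is at about 140 mm, so the hook is upright and seated.
- The lip has moved by (−63.7, −20.6) mm, straight along the box's −x.
- In the top view the can, block and puck are within 0.4 mm of where they started.
- The scene view agrees, except that it puts the block 2.4 mm away in x. I put that down to the coarser view, because the top view shows only 0.2 mm.
- The handle's yaw against the stand, seen before the grasp, was uncertain by a few degrees. The hook went back aligned to the stand.

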